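# Point out the bottle, the beaker and the tub for a pouring job

### The arm

A 6-joint arm with a two-finger parallel gripper is mounted at the origin on a cart in front of the work surface, level with it; the furniture and walls round the work are solid. World frame = base frame: x ahead of the robot, y to its left, z up, the work surface at z = 0. Lengths are in m, angles in rad, forces in N, time in s.
With the tool pointing down it reaches from about 0.325 to 0.9 m from the base axis. Payload 6.1 kg.
Tool frame: the origin (TCP) lies midway between the tips of the shut fingers; the grasp point (between the pads) lies 19 mm behind it; x points along the fingers, y is the direction in which the jaws open and shut, and the axes are right-handed (so a half turn about x gives the same grasp; the last joint's range is limited). The gripper opens to 87 mm and grips with 3 to 60 N. Pads are 19 mm wide; open, the fingers measure 117 mm over their backs; the gripper's body (75 mm by 190 mm) begins 51 mm behind the grasp point.
Start: joints at [-1.384, 0.22, 1.526, -0, 1.395, -0.126], TCP at [0.192, -0.595, 0.223] pointing down, gripper open.
Joint ranges: [-2.98, 2.98], [-0.91, 2.08], [0.09, 2.57], [-1.24, 4.39], [0.2, 2.65], [-2.68, 2.68]. Speed limits (rad/s): [2.57, 2.57, 3.01, 3.14, 3.14, 3.14].

### API

Orientations are given as a unit quaternion [x, y, z, w].
In Python, from plant import monitor, grab_frame, camera_info, job, finder gives the robot as it stands.
- The arm moves only by the shell command python3 -m creep 'ROWS' [OPENING] [FORCE]. ROWS is JSON, one flat list of numbers, 4 for each row, row after row: the shift along the tool's x, y, z in mm, then the turn about the tool's x in rad. A call has 1 to 12 rows; each row is the pose to reach, as a shift and turn from the pose commanded when the call began, along the tool's axes at that moment; what a row does not reach only later rows make up. A row lasts 1/12 s, in which the tool goes at most 41.7 mm and 7.16 degrees, less where a joint would pass 70% of its speed; a pose out of reach is approached as far as the arm can. A call with a gripper value outside its range is refused whole. OPENING is the opening, from 0 (shut) to 1 (fully open), set as the call begins (- or left out, the last holds). The fingers move at their own pace and stop on an object; FORCE is the grip in N (left out, the last holds). Time passes only in rows, so rows that repeat a pose let the fingers close. It gives the time, the measured TCP pose, the force and the opening at its end, in the units of the state.
- monitor.read_state(): the state, without advancing time (a new reading comes with each control period).
- grab_frame(name): name is "side" or "top"; returns (picture, depth): 420x560x3 uint8, red, green, blue; 420x560 float32, m along the optical axis (not along the pixel's ray), 0 where there is no reading.
- camera_info(name): a dict with "mtx" (3x3 intrinsics, pixels), "pose" (4x4, takes a point from camera to world coordinates). Camera axes: x right, y down, z forward; pixel columns grow to the right and rows downward; lengths in m; the calibration is good to about 2 mm. A picture is of the moment at which its call begins. camera_info takes no time and is no camera call.
- job.hand_in(): hands the job in, once; it reports no verdict.
Trained networks look in the newest picture that a camera, given by its name, has taken for a name from the list of things; names that differ only in an ending like _2 or _b are one class to them, and where a whole thing is asked for, a point or a joint stands for the part that bears it (a point fixed in the world has none). Each returns a list of dicts, best first, with "conf" (0 to 1); they miss things now and then, are a little off and sometimes report something else, mostly with a low value. They report only what shows in the picture. A call takes as long as a camera call.
- finder.spot_in(camera, name): "bbox" ([centre column, centre row, width, height] as shares, 0 to 1, of the picture: columns of its width, rows of its height, round what is visible of it).
The state is a dict: "time": time; "joint_pos": joint angles; "joint_vel": joint speeds; "tau": joint torques, N m; "ee_pos": TCP position; "tcp_rot": TCP orientation; "contact_force": force on the tool from outside, world axes, zero at the start; "ft_torque": the same for the moment, N m; "width": finger opening in m.
Only numpy, scipy, OpenCV 4.12 (cv2) and the standard library are available. Lean on these libraries where they do the work, as an engineer would, in place of code of your own. Each camera call takes 0.05 s, during which the arm holds its last target.

### The job

Brief a colleague on a pouring job by pointing only: of the three blue-capped bottles in the front row point first at the middle-sized one, then at the larger of the two clear beakers it is to be poured into, and last at the empty oval tub behind them, where the empty bottle is to be left. Each time bring the fingertips from above to just over the middle of the thing, 2 to 4 cm clear of its top, and stay there for two seconds. Touch and move nothing, do not come down over the other two bottles or the small beaker, and finish still pointing at the tub.

Things in the scene. Friction and masses are not known exactly. Their poses are not given: they have to be found in the camera images.
- bottle_medium_cap (a point): The middle-sized bottle: a clear bottle with a ribbed blue screw cap, standing loose on the bench in the front row of three such bottles; 69 mm in diameter, 117 mm tall, cap 57 mm across. The point is the centre of the flat top of its cap; z points up. The bottles change places from start to start.
- bottle_small_cap (a point): The small bottle (not to be pointed at): a clear bottle with a ribbed blue screw cap, standing loose on the bench in the front row of three such bottles; 45 mm in diameter, 95 mm tall. The point is the centre of the flat top of its cap; z points up. 
- bottle_large_cap (a point): The large bottle (not to be pointed at): a clear bottle with a ribbed blue screw cap, standing loose on the bench in the front row of three such bottles; 74 mm in diameter, 165 mm tall, with a cap 55 mm across. The point is the centre of the flat top of its cap; z points up. 
- beaker_large_rim (a point): The larger of the two clear plastic beakers, loose on the bench: 125 mm across its open mouth, 148 mm tall, with a small pouring lip. The point is the middle of the mouth, level with the rim; z points up. The beakers change places from start to start.
- beaker_small_rim (a point): The small clear plastic beaker (not to be pointed at), loose on the bench: 67 mm across, 60 mm tall. The point is the middle of its mouth, level with the rim; z points up.
- tub_rim (a point): The empty oval tub of red plastic, open at the top, loose on the bench behind the bottles and beakers: 97 x 177 mm, 58 mm tall. The point is the middle of its opening, level with the rim; its y axis runs along the tub's length, z points up.

How it is judged:
By the outcome, as a careful person would: the job done as asked, in the order asked, and still so for the second after the job is handed in, with the robot touching nothing.
It also fails if it takes over 54 s, if anything falls off the work surface, if the arm or the gripper's body presses on something with over 40 N, if the wrist force passes 120 N, or if a joint passes its speed limit or range.

## Working session

There is one attempt and no reset: what is moved stays moved. The work goes in short steps, Python scripts to look and compute and a shell command to move; the robot and the scene stay as the last step left them, time stands still between calls to the robot, and variables do not carry over. Pictures are saved under pics/ and viewed, and the job is handed in when it is done.

```bash
ls; mkdir -p pics
python3 - <<'E'
from plant import monitor, grab_frame, camera_info, job, finder
import cv2,numpy as np
np.set_printoptions(precision=4,suppress=True)
s=monitor.read_state(); print(s)
for c in("top","side"):
    im,d=grab_frame(c); cv2.imwrite(f"pics/{c}0.png",im[:,:,::-1]); np.save(f"pics/{c}0.npy",d)
    i=camera_info(c); print(c,i['mtx'],i['pose'])
    for n in("bottle_medium_cap","bottle_small_cap","bottle_large_cap","beaker_large_rim","beaker_small_rim","tub_rim"):
        print(n,[(round(r['conf'],2),np.round(np.array(r['bbox'])*[560,420,560,420],1).tolist()) for r in finder.spot_in(c,n)[:3]])
print(monitor.read_state()['time'])
E
```

```text
pics
{'time': 0.0, 'joint_pos': array([-1.3841,  0.2212,  1.5276, -0.    ,  1.3947, -0.1261]), 'joint_vel': array([-0.0006,  0.001 ,  0.001 , -0.0003,  0.0006, -0.0001]), 'tau': array([  0.0001, -49.4612, -38.738 ,   0.07  ,   0.0571,  -0.0002]), 'ee_pos': array([ 0.1922, -0.5941,  0.2214]), 'tcp_rot': array([-0.6984, -0.1108,  0.6985, -0.1095]), 'contact_force': array([0.2766, 0.5372, 0.8187]), 'ft_torque': array([-0.0188,  0.0155, -0.0321]), 'width': 0.08707959662313768}
top [[530.788    0.     286.1883]
 [  0.     530.788  215.9124]
 [  0.       0.       1.    ]] [[ 0.0107 -0.9922  0.1239  0.3587]
 [-0.9999 -0.0118 -0.0083  0.0364]
 [ 0.0097 -0.1238 -0.9923  1.6002]
 [ 0.      0.      0.      1.    ]]
bottle_medium_cap [(0.74, [281.2, 238.4, 22.9, 25.3]), (0.59, [163.9, 249.3, 21.5, 11.8])]
bottle_small_cap [(0.83, [163.7, 249.1, 22.3, 9.3])]
bottle_large_cap [(0.65, [220.1, 247.0, 29.5, 25.0])]
beaker_large_rim [(0.85, [356.3, 241.1, 48.5, 46.4])]
beaker_small_rim [(0.69, [398.0, 255.2, 21.7, 24.2])]
tub_rim [(0.65, [272.6, 176.2, 59.8, 35.3])]
side [[416.0515   0.     274.3602]
 [  0.     416.0515 203.1583]
 [  0.       0.       1.    ]] [[-0.9632 -0.0989  0.2499  0.3212]
 [-0.2688  0.3628 -0.8923  0.9064]
 [-0.0024 -0.9266 -0.376   0.5056]
 [ 0.      0.      0.      1.    ]]
bottle_medium_cap [(0.63, [308.3, 238.1, 24.4, 48.5]), (0.61, [353.0, 202.9, 10.1, 21.2])]
bottle_small_cap [(0.97, [287.1, 336.4, 27.2, 65.0])]
bottle_large_cap [(0.98, [307.0, 271.4, 42.3, 87.3])]
beaker_large_rim [(0.74, [328.2, 201.4, 39.9, 60.7])]
beaker_small_rim [(0.74, [232.8, 246.7, 51.7, 48.7]), (0.59, [353.0, 204.7, 9.5, 22.1])]
tub_rim [(0.57, [232.7, 247.9, 49.1, 50.4])]
0.7
```

Run:
```python
import cv2
a=cv2.imread("pics/top0.png")[140:300,130:450]; cv2.imwrite("pics/topc.png",cv2.resize(a,None,fx=2.5,fy=2.5,interpolation=3))
a=cv2.imread("pics/side0.png")[140:400,180:480]; cv2.imwrite("pics/sidec.png",cv2.resize(a,None,fx=2.3,fy=2.3,interpolation=3))
```

```text
(no output)
```

View pics/topc.png

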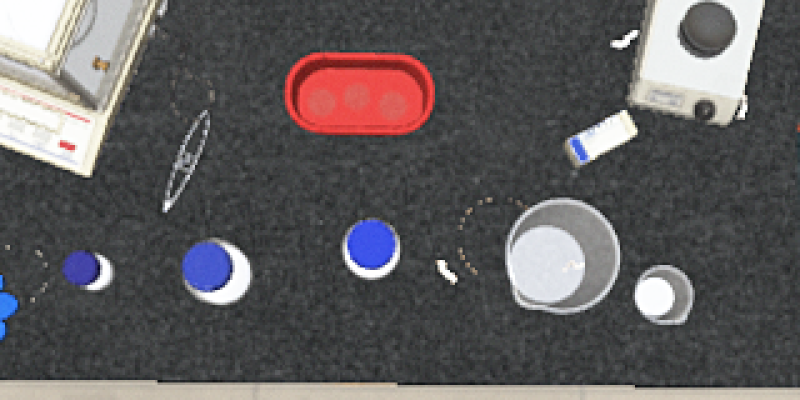

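View pics/sidec.png

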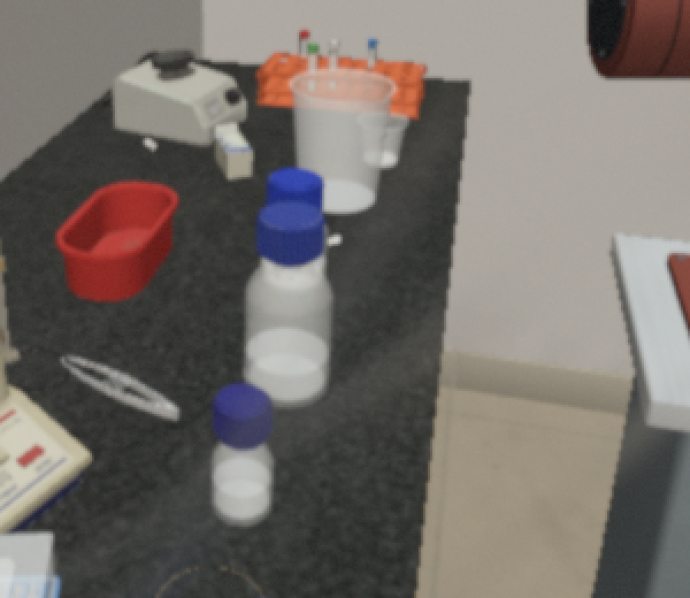

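View pics/side0.png

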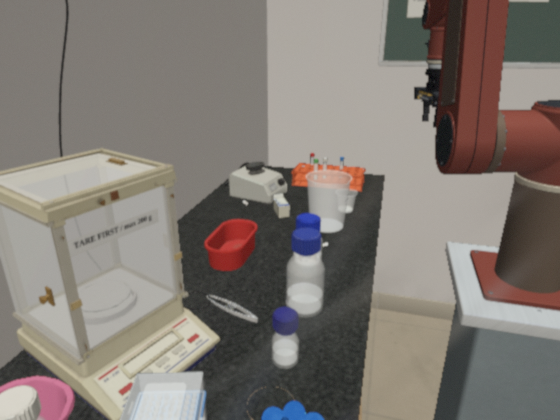

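View pics/top0.png

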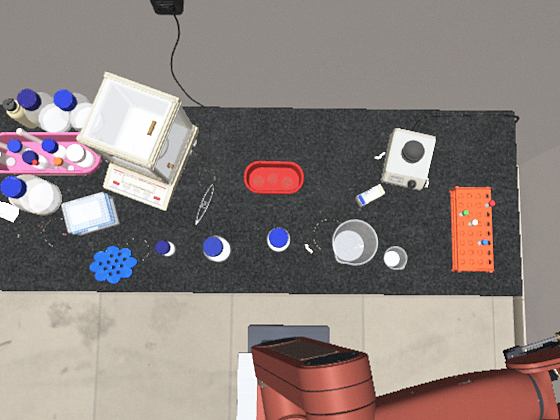

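```bash
cat > h.py <<'E'
import numpy as np,cv2
from plant import camera_info
np.set_printoptions(precision=4,suppress=True)
def ray(c,u,v,z):
    i=camera_info(c);K,T=i['mtx'],i['pose']
    r=T[:3,:3]@np.linalg.solve(K,[u,v,1.]); return T[:3,3]+r*(z-T[2,3])/r[2]
def cloud(c,d):
    i=camera_info(c);K,T=i['mtx'],i['pose']
    v,u=np.indices(d.shape); P=np.stack([(u-K[0,2])/K[0,0]*d,(v-K[1,2])/K[1,1]*d,d],-1)
    return P@T[:3,:3].T+T[:3,3]
E
python3 - <<'E'
from h import *
im=cv2.imread("pics/top0.png");P=cloud("top",np.load("pics/top0.npy"));d=np.load("pics/top0.npy")
hsv=cv2.cvtColor(im,cv2.COLOR_BGR2HSV)
blue=cv2.inRange(hsv,(105,100,60),(130,255,255))
n,l,st,ce=cv2.connectedComponentsWithStats(blue)
for k in range(1,n):
    if st[k,4]>60 and 150<ce[k][0]<300 and 225<ce[k][1]<262:
        p=P[(l==k)&(d>0)]; z=np.median(p[:,2]);q=p[abs(p[:,2]-np.percentile(p[:,2],80))<.006]
        print('blue',st[k],ce[k],'z',np.percentile(p[:,2],[10,50,90]),'xy mean',q.mean(0),'mid',(q.min(0)+q.max(0))/2,np.ptp(q,0))
        for h in(.095,.117,.165): print('  ray',h,ray("top",*ce[k],h))
red=cv2.inRange(hsv,(0,120,80),(8,255,255))|cv2.inRange(hsv,(172,120,80),(180,255,255))
m=np.zeros_like(red);m[150:205,235:315]=red[150:205,235:315]
p=P[(m>0)&(d>0)];print('tub z',np.percentile(p[:,2],[2,50,90,98]))
q=p[p[:,2]>.05];print(len(q),(q.min(0)+q.max(0))/2,np.ptp(q,0))
print(cv2.minAreaRect(q[:,:2].astype(np.float32)))
v,u=np.nonzero(m);print('tub px',u.min(),u.max(),v.min(),v.max())
print('beaker ray',ray("top",355.2,242,.148)); b=P[215:270,325:385]; bb=d[215:270,325:385]>0
q=b[bb&(b[...,2]>.13)&(b[...,2]<.17)];print(len(q),(q.min(0)+q.max(0))/2,np.ptp(q,0)) if len(q) else 0
print('rim edges',ray("top",332,242,.148),ray("top",378,242,.148),ray("top",355,219,.148),ray("top",355,265,.148))
E
```

```text
blue [269 228  19  20 299] [277.9866 237.1906] z [0.1117 0.116  0.1202] xy mean [0.4842 0.0456 0.1167] mid [0.4843 0.0463 0.1182] [0.0513 0.0508 0.0116]
  ray 0.095 [0.4854 0.0464 0.095 ]
  ray 0.117 [0.4835 0.0463 0.117 ]
  ray 0.165 [0.4795 0.0459 0.165 ]
blue [202 237  21  20 309] [212.2589 246.2006] z [0.1603 0.1644 0.1689] xy mean [0.4535 0.2226 0.1653] mid [0.4537 0.2226 0.1672] [0.0492 0.0522 0.0118]
  ray 0.095 [0.4576 0.2323 0.095 ]
  ray 0.117 [0.4562 0.2295 0.117 ]
  ray 0.165 [0.453  0.2232 0.165 ]
blue [155 240  14  14 160] [161.725  246.6937] z [0.0897 0.0949 0.0991] xy mean [0.4557 0.3743 0.0961] mid [0.4551 0.3755 0.0974] [0.0368 0.0371 0.0112]
  ray 0.095 [0.4546 0.3751 0.095 ]
  ray 0.117 [0.4532 0.3702 0.117 ]
  ray 0.165 [0.4501 0.3594 0.165 ]
tub z [-0.004   0.0061  0.0575  0.0616]
434 [0.6684 0.0623 0.0584] [0.0968 0.175  0.0168]
((0.6682933568954468, 0.062194906175136566), (0.09594293683767319, 0.175022155046463), 0.7094740867614746)
tub px 244 303 161 193
beaker ray [ 0.4701 -0.1659  0.148 ]
348 [ 0.472  -0.1656  0.1423] [0.1242 0.1225 0.0245]
rim edges [ 0.4694 -0.1022  0.148 ] [ 0.4708 -0.2286  0.148 ] [ 0.5337 -0.1657  0.148 ] [ 0.4072 -0.1651  0.148 ]
```

```bash
cat > go.py <<'E'
import sys
from h import *
from plant import monitor
from scipy.spatial.transform import Rotation as R
s=monitor.read_state();r=R.from_quat(s['tcp_rot']);print('t',s['time'],s['ee_pos'],s['width'],'F',s['contact_force'],'q',s['joint_pos'])
print(r.as_matrix())
for a in sys.argv[1:]:
    t=np.array(eval(a));print(t,'world',t-s['ee_pos'],'tool mm',1000*r.inv().apply(t-s['ee_pos']))
E
python3 go.py .192,-.594,.33 .484,.046,.33 .484,.046,.147
```

```text
t 0.7 [ 0.1923 -0.5947  0.2226] 0.08715629881715645 F [-0.0016  0.4723  0.3072] q [-1.3841  0.2203  1.5265  0.      1.3947 -0.1261]
[[ 0.0001  0.3077 -0.9515]
 [-0.0001 -0.9515 -0.3077]
 [-1.      0.0001 -0.    ]]
[ 0.192 -0.594  0.33 ] world [-0.0003  0.0007  0.1074] tool mm [-107.4106   -0.7538    0.1014]
[0.484 0.046 0.33 ] world [0.2917 0.6407 0.1074] tool mm [-107.4677 -519.8462 -474.6692]
[0.484 0.046 0.147] world [ 0.2917  0.6407 -0.0756] tool mm [  75.5323 -519.869  -474.6663]
```

```bash
python3 -m creep '[-20,0,0,0,-50,0,0,0,-80,0,0,0,-107,-8,-7,0,-107,-26,-24,0,-107,-52,-47,0,-107,-78,-71,0,-107,-104,-95,0,-107,-130,-119,0,-107,-156,-142,0,-107,-182,-166,0,-107,-208,-190,0]' 0 5; python3 go.py .484,.046,.33
```

```text
time: 1.7
ee_pos: [0.3094, -0.3367, 0.3297]
tcp_rot: [0.699, 0.11, -0.698, 0.11]
contact_force: [1.0, 0.0, -0.1]
width: 0.0149
t 1.7 [ 0.3094 -0.3367  0.3297] 0.014904715971887328 F [ 1.0036  0.0275 -0.0542] q [-1.0005 -0.2419  1.7871  0.0001  1.5958  0.258 ]
[[ 0.0005  0.3072 -0.9516]
 [-0.0005 -0.9516 -0.3072]
 [-1.      0.0006 -0.0003]]
[0.484 0.046 0.33 ] world [0.1746 0.3827 0.0003] tool mm [  -0.3999 -310.5631 -283.7275]
```

```bash
python3 -m creep '[0,-26,-24,0,0,-53,-48,0,0,-80,-73,0,0,-107,-98,0,0,-134,-122,0,0,-161,-147,0,0,-188,-172,0,0,-215,-196,0,0,-242,-221,0,0,-269,-246,0,0,-293,-268,0,0,-312,-285,0]'; python3 go.py .484,.046,.33 .484,.046,.147
```

```text
time: 2.7
ee_pos: [0.4849, 0.0488, 0.3297]
tcp_rot: [0.699, 0.111, -0.698, 0.111]
contact_force: [0.6, 0.8, -0.2]
width: 0.0007
t 2.7 [0.4849 0.0488 0.3297] 0.0006606997136188274 F [ 0.5633  0.8398 -0.2408] q [-0.062  -0.1653  1.722   0.0005  1.5841  1.1944]
[[ 0.0008  0.3092 -0.951 ]
 [ 0.0005 -0.951  -0.3092]
 [-1.     -0.0002 -0.0009]]
[0.484 0.046 0.33 ] world [-0.0009 -0.0028  0.0003] tool mm [-0.2555  2.4267  1.6862]
[0.484 0.046 0.147] world [-0.0009 -0.0028 -0.1827] tool mm [182.7444   2.4625   1.8473]
```

```bash
python3 -m creep '[0,0,0,0,0,0,0,0,20,0,0,0,45,0,0,0,70,0,0,0,95,0,0,0,115,0,0,0,133,0,0,0,145,0,0,0,155,0,0,0,160,0,0,0,160,0,0,0]'; python3 go.py .484,.046,.147
```

```text
time: 3.7
ee_pos: [0.4838, 0.0458, 0.1689]
tcp_rot: [-0.698, -0.11, 0.699, -0.11]
contact_force: [0.0, 1.0, 0.0]
width: 0.0009
t 3.7 [0.4838 0.0458 0.1689] 0.0008668686990689508 F [0.0347 0.9932 0.0019] q [-0.0679 -0.0693  1.9366 -0.0001  1.2755  1.1908]
[[-0.0012  0.3071 -0.9517]
 [ 0.     -0.9517 -0.3071]
 [-1.     -0.0004  0.0011]]
[0.484 0.046 0.147] world [ 0.0002  0.0002 -0.0219] tool mm [21.8907 -0.0943 -0.2556]
```

Run:
```python
from plant import grab_frame
import cv2
for c in("side","top"):
    im,d=grab_frame(c);cv2.imwrite(f"pics/{c}1.png",im[:,:,::-1])
```

```text
(no output)
```

View pics/side1.png

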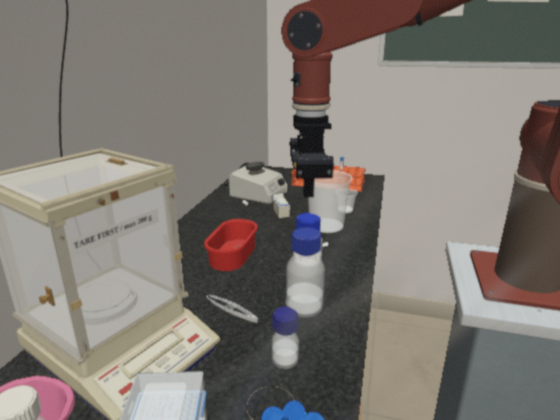

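The shut fingertips, near pixel (309,195), hang directly over the medium bottle's cap, whose top is near (308,216). I'll go down the last 22 mm and hold.

```bash
python3 -m creep '[8,0,0,0,16,0,0,0,22,0,0,0,22,0,0,0,22,0,0,0,22,0,0,0,22,0,0,0,22,0,0,0,22,0,0,0,22,0,0,0,22,0,0,0,22,0,0,0]'; python3 -m creep '[0,0,0,0,0,0,0,0,0,0,0,0,0,0,0,0,0,0,0,0,0,0,0,0,0,0,0,0,0,0,0,0,0,0,0,0,0,0,0,0,0,0,0,0,0,0,0,0]';python3 -m creep '[0,0,0,0,0,0,0,0,0,0,0,0,0,0,0,0,0,0,0,0,0,0,0,0,0,0,0,0,0,0,0,0,0,0,0,0,0,0,0,0,0,0,0,0,0,0,0,0]'; python3 go.py .484,.046,.33 .471,-.166,.33 .471,-.166,.178
```

```text
time: 4.8
ee_pos: [0.4843, 0.0463, 0.1476]
tcp_rot: [0.699, 0.11, -0.698, 0.11]
contact_force: [0.2, -0.1, -0.0]
width: 0.0005
time: 5.8
ee_pos: [0.4843, 0.0463, 0.1475]
tcp_rot: [-0.698, -0.11, 0.698, -0.11]
contact_force: [-0.1, -0.5, -0.3]
width: 0.0002
time: 6.8
ee_pos: [0.4843, 0.0463, 0.1475]
tcp_rot: [0.698, 0.11, -0.698, 0.11]
contact_force: [0.4, 0.1, -0.0]
width: 0.0002
t 6.8 [0.4843 0.0463 0.1475] 0.0002469315815748277 F [ 0.3795  0.0504 -0.0033] q [-0.067  -0.0457  1.9565 -0.      1.2307  1.191 ]
[[ 0.      0.3077 -0.9515]
 [-0.     -0.9515 -0.3077]
 [-1.      0.     -0.    ]]
[0.484 0.046 0.33 ] world [-0.0003 -0.0003  0.1825] tool mm [-182.4556    0.1684    0.32  ]
[ 0.471 -0.166  0.33 ] world [-0.0133 -0.2123  0.1825] tool mm [-182.4544  197.882    77.9238]
[ 0.471 -0.166  0.178] world [-0.0133 -0.2123  0.0305] tool mm [-30.4544 197.88    77.9264]
```

```bash
python3 -m creep '[-20,0,0,0,-55,0,0,0,-90,0,0,0,-120,0,0,0,-140,10,4,0,-140,40,16,0,-140,70,28,0,-140,105,41,0,-140,140,55,0,-140,170,67,0,-140,190,75,0,-140,198,78,0]'; python3 -m creep '[0,0,0,0,10,0,0,0,30,0,0,0,50,0,0,0,65,0,0,0,78,0,0,0,88,0,0,0,90,0,0,0,90,0,0,0,90,0,0,0]'; python3 go.py .471,-.166,.178
python3 - <<'E'
from plant import grab_frame
import cv2
for c in("side","top"):
    im,d=grab_frame(c);cv2.imwrite(f"pics/{c}2.png",im[:,:,::-1])
E
```

```text
time: 7.8
ee_pos: [0.4704, -0.1691, 0.2875]
tcp_rot: [-0.699, -0.109, 0.699, -0.109]
contact_force: [-0.8, -0.5, -0.2]
width: 0.0007
time: 8.63
ee_pos: [0.4714, -0.1657, 0.1981]
tcp_rot: [0.699, 0.11, -0.698, 0.111]
contact_force: [0.5, -0.6, 0.3]
width: 0.0008
t 8.6333 [ 0.4714 -0.1657  0.1981] 0.0007848574552472915 F [ 0.4532 -0.5726  0.2756] q [-0.496  -0.0641  1.8749  0.0001  1.33    0.7611]
[[ 0.0007  0.3085 -0.9512]
 [-0.0002 -0.9512 -0.3085]
 [-1.      0.0005 -0.0006]]
[ 0.471 -0.166  0.178] world [-0.0004 -0.0003 -0.0201] tool mm [20.081   0.1561  0.4947]
```

View pics/side2.png

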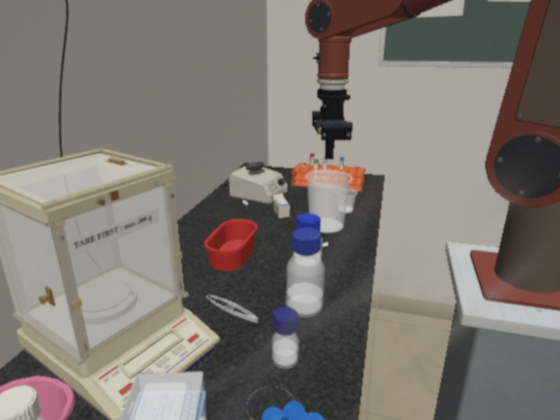

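The fingertips, near (329,161), are above the middle of the large beaker's mouth at about (329,178), and nothing has moved. I'll go down 20 mm and hold.

```bash
python3 -m creep '[8,0,0,0,15,0,0,0,20,0,0,0,20,0,0,0,20,0,0,0,20,0,0,0,20,0,0,0,20,0,0,0,20,0,0,0,20,0,0,0,20,0,0,0,20,0,0,0]'; python3 -m creep '[0,0,0,0,0,0,0,0,0,0,0,0,0,0,0,0,0,0,0,0,0,0,0,0,0,0,0,0,0,0,0,0,0,0,0,0,0,0,0,0,0,0,0,0,0,0,0,0]';python3 -m creep '[0,0,0,0,0,0,0,0,0,0,0,0,0,0,0,0,0,0,0,0,0,0,0,0,0,0,0,0,0,0,0,0,0,0,0,0,0,0,0,0,0,0,0,0,0,0,0,0]'; python3 go.py .668,.062,.29 .668,.062,.088
```

```text
time: 9.73
ee_pos: [0.471, -0.1661, 0.1776]
tcp_rot: [0.698, 0.11, -0.698, 0.11]
contact_force: [0.3, 0.5, -0.7]
width: 0.0004
time: 10.73
ee_pos: [0.471, -0.1661, 0.1775]
tcp_rot: [-0.698, -0.11, 0.698, -0.11]
contact_force: [-0.4, -0.8, -0.0]
width: 0.0005
time: 11.73
ee_pos: [0.471, -0.1661, 0.1775]
tcp_rot: [-0.698, -0.11, 0.698, -0.11]
contact_force: [-0.7, -0.3, 0.4]
width: 0.0007
t 11.7333 [ 0.471  -0.1661  0.1775] 0.0007142585524537426 F [-0.7418 -0.2722  0.4068] q [-0.4972 -0.0451  1.8966  0.      1.2901  0.7608]
[[-0.      0.3077 -0.9515]
 [ 0.     -0.9515 -0.3077]
 [-1.     -0.      0.    ]]
[0.668 0.062 0.29 ] world [0.197  0.2281 0.1125] tool mm [-112.4641 -156.4362 -257.6599]
[0.668 0.062 0.088] world [ 0.197   0.2281 -0.0895] tool mm [  89.5359 -156.4348 -257.66  ]
```

```bash
python3 -m creep '[-20,0,0,0,-50,0,0,0,-80,0,0,0,-100,-5,-8,0,-112,-16,-26,0,-112,-32,-53,0,-112,-48,-80,0,-112,-65,-107,0,-112,-82,-135,0,-112,-99,-163,0,-112,-116,-191,0,-112,-132,-218,0]'; python3 -m creep '[0,-12,-20,0,0,-20,-33,0,0,-24,-40,0,0,-24,-40,0,10,-24,-40,0,30,-24,-40,0,60,-24,-40,0,90,-24,-40,0,115,-24,-40,0,138,-24,-40,0,155,-24,-40,0,165,-24,-40,0]';python3 -m creep '[8,0,0,0,14,0,0,0,17,0,0,0,17,0,0,0,17,0,0,0]'; python3 go.py .668,.062,.088
python3 - <<'E'
from plant import grab_frame
import cv2
for c in("side","top"):
    im,d=grab_frame(c);cv2.imwrite(f"pics/{c}3.png",im[:,:,::-1])
E
```

```text
time: 12.73
ee_pos: [0.6387, 0.0281, 0.2894]
tcp_rot: [-0.698, -0.11, 0.698, -0.11]
contact_force: [0.1, -0.2, -0.9]
width: 0.0006
time: 13.73
ee_pos: [0.6659, 0.0603, 0.121]
tcp_rot: [-0.697, -0.11, 0.7, -0.109]
contact_force: [-0.7, -0.3, -0.7]
width: 0.0006
time: 14.15
ee_pos: [0.6691, 0.0616, 0.1085]
tcp_rot: [0.699, 0.11, -0.698, 0.11]
contact_force: [0.3, 0.2, 0.2]
width: 0.0001
t 14.15 [0.6691 0.0616 0.1085] 0.0001017819726277083 F [0.2914 0.1796 0.1613] q [-0.0254  0.4239  1.4929 -0.      1.2232  1.2326]
[[ 0.0015  0.3077 -0.9515]
 [-0.0001 -0.9515 -0.3077]
 [-1.      0.0005 -0.0014]]
[0.668 0.062 0.088] world [-0.0011  0.0004 -0.0205] tool mm [20.5312 -0.7045  0.9151]
```

View pics/side3.png

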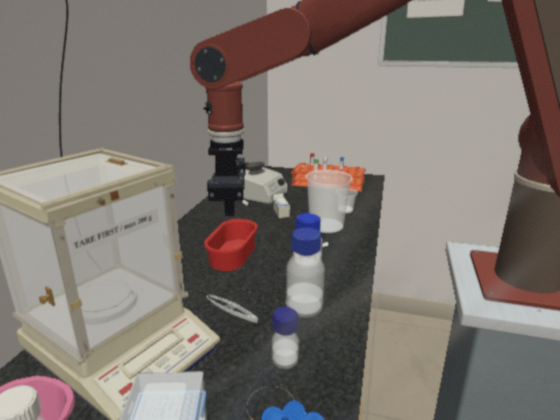

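The fingertips, near (229,214), are over the middle of the tub opening at about (232,236), well clear of the bottles. I'll go down 20 mm and hold.

```bash
python3 -m creep '[8,0,0,0,15,0,0,0,20,0,0,0,20,0,0,0,20,0,0,0,20,0,0,0,20,0,0,0,20,0,0,0,20,0,0,0,20,0,0,0,20,0,0,0,20,0,0,0]'; python3 -m creep '[0,0,0,0,0,0,0,0,0,0,0,0,0,0,0,0,0,0,0,0,0,0,0,0,0,0,0,0,0,0,0,0,0,0,0,0,0,0,0,0,0,0,0,0,0,0,0,0]';python3 -m creep '[0,0,0,0,0,0,0,0,0,0,0,0,0,0,0,0,0,0,0,0,0,0,0,0,0,0,0,0,0,0,0,0,0,0,0,0,0,0,0,0,0,0,0,0,0,0,0,0]'
python3 - <<'E'
from plant import grab_frame
import cv2
for c in("side","top"):
    im,d=grab_frame(c);im=im[:,:,::-1].copy();cv2.imwrite(f"pics/{c}4.png",im)
E
python3 go.py
```

```text
time: 15.25
ee_pos: [0.6685, 0.0617, 0.0876]
tcp_rot: [0.699, 0.11, -0.698, 0.11]
contact_force: [0.6, 0.4, -0.0]
width: 0.0004
time: 16.25
ee_pos: [0.6684, 0.0617, 0.0875]
tcp_rot: [0.698, 0.11, -0.698, 0.11]
contact_force: [0.0, -0.1, -0.3]
width: 0.0005
time: 17.25
ee_pos: [0.6684, 0.0617, 0.0875]
tcp_rot: [-0.698, -0.11, 0.698, -0.11]
contact_force: [-0.4, -0.5, 0.0]
width: 0.0006
t 17.35 [0.6684 0.0617 0.0875] 0.0006730339303074526 F [ 1.1981 -0.2716  0.9726] q [-0.0253  0.4463  1.5052 -0.      1.1901  1.2327]
[[ 0.      0.3078 -0.9515]
 [-0.     -0.9515 -0.3078]
 [-1.      0.     -0.    ]]
```

View pics/side4.png

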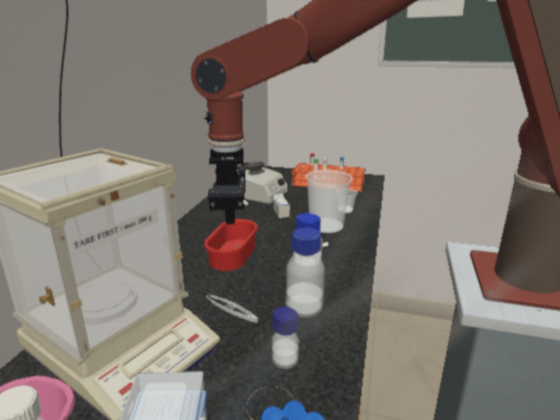

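View pics/top4.png

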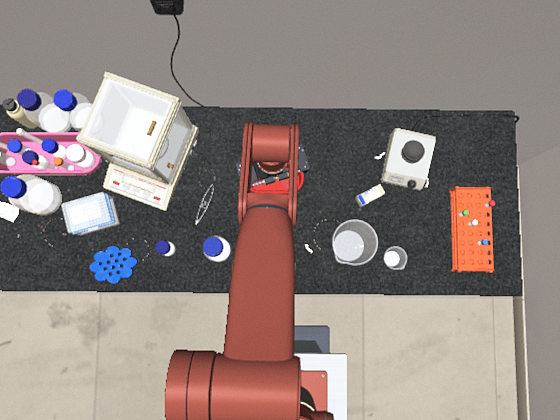

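The side view shows the tip at about (230,223), just above the tub's opening. The top view shows the beakers and the two other bottles at their original pixels.

```bash
python3 -c "
from plant import job
print(job.hand_in())"
```

```text
the job is handed in; nothing more can be done
None
```

I pointed with shut fingers at the medium bottle, then the large beaker, then the tub, and handed the job in at about 17.4 s, still over the tub. Each stop was approached from above and held for more than 2 s.

| Stop | Final fingertip position (x, y, z in m) | Clearance above its top |
|---|---|---|
| Medium bottle cap | 0.484, 0.046, 0.1475 | about 30 mm |
| Large beaker mouth | 0.471, −0.166, 0.1775 | about 30 mm |
| Tub opening | 0.668, 0.062, 0.0875 | about 30 mm |

- **Position checks:** the measured heights and sizes agreed with the given ones to within a few millimetres.
- **Finder disagreements:** its side-camera box for the tub was the same as its box for the small beaker, and it gave second candidates for the medium bottle. I took positions from the top picture and depth instead, and checked them by eye.
- **Contact:** the force readings stayed at noise level, under about 2 N. In the last pictures the beakers and the other two bottles had not moved. The arm hides the medium bottle in the last top view, but the side view shows its cap where it was.

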